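# Lock a stud tray into the cart's transport cradle

### The job

Get the cart ready to roll: lift the top tray off the nested pile and set it flat in the pocket of the transport cradle, then swing the keeper bar shut over it until it clicks fully home in its catch. Leave the other two trays nested where they stand and do not push or knock over anything else on the cart.

Things in the scene. Friction and masses are not known exactly. Their poses are not given: they have to be found in the camera images.
- tray: top tray of the nested pile: grey open plastic tray, upright sides, holding black foam with three steel studs (all fixed in it). Outside 130 mm (its x) by 64 mm (its y), 38 mm from foot to rim, 0.3 to 0.6 kg. A 118 x 52 mm foot, 6 mm high, stands in the mouth of the tray below. Origin: centre of the foot's underside; z up. Grip it across its 64 mm width: the sides' upper 32 mm are flat
- tray_mid: middle tray of the pile, the same tray but empty (walls 4 mm, inside 122 x 56 mm: the foot of the tray above enters 6 mm deep with 2 mm play all round). Origin as for tray, 32 mm below the top tray's
- tray_low: bottom tray of the pile, empty, the same; it stands on a flat black rubber pad 170 x 100 mm, 6 mm thick, fixed to the cart
- cradle: transport cradle fixed to the cart: dark steel base plate 230 x 100 x 10 mm with a shallow pocket for one tray. Origin: underside of the plate, below the pocket's centre; x: along the pocket from the hinge post (x = -105 mm; 74 mm tall with its pin) to the catch post (x = +85 mm; 62 mm tall); y: towards the side to which the keeper bar opens; z up
- cradle_seat (a point): centre of the pocket's flat floor, 10 mm above the cart's top; axes as for the cradle. The pocket is 138 mm (x) by 72 mm (y) inside, ringed by lips 14 mm high, so a tray lies in it lengthways with 4 mm play all round, its origin on the floor; either end first will do
- keeper (a joint): angle of the keeper bar about its upright hinge (rad): 0 = shut, lying lengthways over the pocket against its stop; grows as it swings out to the cradle's +y side (anticlockwise from above), at most 1.9. It swings level and stays where left. At about 0.09 it meets a sprung ball on the catch post, clicks over its crest at 0.04 and is pulled to 0 and held; that takes about 10 N at the knob
- keeper_knob (a point): middle of the upright black knob on top of the steel keeper bar, 158 mm from the hinge axis: cylinder 16 mm across, 35 mm tall; this point is at mid-height, 79.5 mm above the cart. The bar is 18 mm wide, underside 54 and top 62 mm above the cart, so it passes 6 mm over the rim of a seated tray; its round tip ends 213 mm from the hinge
- keeper_hinge (a point): on the bar's hinge axis, at the height of the bar's top (62 mm above the cart)
- mug: bystander: black insulated mug with side handle, 80 mm across, 130 mm tall; origin: centre of its underside
- case: bystander: flat black hard-shell case with red seam, 100 x 150 x 42 mm; origin: centre of its underside
- friction_arm: bystander: small black and steel jointed camera arm with clamp, lying, about 195 mm long, 30 mm high; origin: centre of its underside
- tape: bystander: black roll of tape lying flat, 110 mm across, 48 mm high; origin: centre of its underside
- stud: bystander: stepped steel stud standing upright, 36 mm across, 100 mm tall; origin: centre of its underside
- battery: bystander: black battery block, 50 x 85 x 35 mm; origin: centre of its underside
Not all that is in view belongs to the job. Leave any orange look-alike of the tray_mid alone.

How it is judged (in metres and radians):
On the way, in this order (a step that is already met when the one before it is completed fails the run):
1. the top tray is lifted clear of the pile (z of tray in the frame of tray_mid above 0.045 m and contact force between tray and tray_mid below 0.05 N), for 0.1 s.
2. the tray lies flat in the cradle's pocket with the keeper bar still open, and is released (z of tray in the frame of cradle_seat between -0.004 and 0.004 m and horizontal distance between tray and cradle_seat below 0.009 m and angle between tray's own z axis and vertical below 0.05 rad and angle between the x axis of tray and the x axis of cradle, either way round below 0.12 rad and value of joint keeper above 0.3 rad and contact force between the fingers and tray below 0.05 N), for 0.2 s.
At the end, for the whole second after the job is handed in: The tray rests flat on the pocket floor of the cradle (height within 4 mm, centre within 9 mm, tilt under 0.05 rad, lengthways within 0.12 rad), at rest; the keeper bar is past its catch (joint under 0.03 rad); the two other trays are still nested (z of tray in the frame of cradle_seat between -0.004 and 0.004 m and horizontal distance between tray and cradle_seat below 0.009 m and angle between tray's own z axis and vertical below 0.05 rad and angle between the x axis of tray and the x axis of cradle, either way round below 0.12 rad and value of joint keeper below 0.03 rad and linear speed of tray below 0.02 m/s and horizontal distance between tray_mid and tray_low below 0.006 m and z of tray_mid in the frame of tray_low below 0.035 m); the robot touches nothing.
It fails at once if one of the two lower trays is moved more than 30 mm (distance of any of tray_mid, tray_low from where it was at the start of the episode above 0.03 m).
It fails at once if a bystander is moved more than 30 mm or tipped (distance of any of mug, case, friction_arm, tape, stud, battery from where it was at the start of the episode above 0.03 m or angle between any of mug, case, friction_arm, tape, stud, battery's own z axis and vertical above 0.5 rad).
It also fails if it takes over 64 s, if anything falls off the work surface, if the arm or the gripper's body presses on something with over 40 N, if the wrist force passes 120 N, or if a joint passes its speed limit or range.

### The arm

A 6-joint arm with a two-finger parallel gripper is mounted at the origin on the work surface. World frame = base frame: x ahead of the robot, y to its left, z up, the work surface at z = 0. Lengths are in mm, angles in rad, forces in N, time in s.
With the tool pointing down it reaches from about 400 to 825 mm from the base axis. Payload 7 kg.
Tool frame: the origin (TCP) lies at the very end of the fingers, on their centre line; the grasp point (between the pads) lies 19 mm behind it; z points along the fingers, y is the line along which they close (so a half turn about z gives the same grasp; the last joint's range is limited). The gripper opens to 88 mm and grips with 3 to 60 N. Pads are 19 mm wide; open, the fingers measure 130 mm over their backs; the gripper's body (78 mm by 193 mm) begins 47 mm behind the grasp point.
Start: joints at [1.455, 0.359, 0.012, 0, -1.224, -0.288], TCP at [265.224, 620.686, 226.561] pointing down, gripper open.
Joint ranges: [-3.07, 3.07], [-1.43, 2.12], [-1.02, 1.25], [-3.03, 1.67], [-3.05, -0], [-3.03, 3.03]. Speed limits (rad/s): [2.39, 2.39, 3.01, 3.14, 3.14, 3.14].

### API

Orientations are given as a unit quaternion [x, y, z, w].
In Python, from plant import bot gives the robot as it stands. Calls block until the motion is done:
- bot.move_ptp(position, orientation): joint-space move of the TCP to a pose.
- bot.line_to(position, velocity=150, ori=None): straight line of the TCP; ori=None keeps the orientation; velocity is the mean speed in mm/s.
- bot.move_joints(angles): joint-space move.
- bot.move_gripper(opening, force=None): finger opening in mm; force is the grip in N (None keeps the last); returns when the fingers have stopped.
- bot.pause(seconds).
- bot.solve_ik(position, orientation): joint angles nearest the present ones, or None.
- bot.read_state(): the state.
- bot.camera(name): name is "side" or "top"; returns the picture (480x640x3 uint8, red, green, blue); there is no depth.
- bot.get_calibration(name): a dict with "fx", "fy", "cx", "cy" (pixels), "view" (4x4, takes a point from world to camera coordinates). Camera axes: x right, y up, looking along -z (the intrinsics and any distortion apply to the point x, -y, -z); pixel columns grow to the right and rows downward; lengths in mm; the calibration is good to about 2 mm. A picture is of the moment at which its call begins. get_calibration takes no time and is no camera call.
A pose or a line that the arm cannot do raises bot.Unreachable and nothing moves.
- bot.close_job(): hands the job in; it is judged then, once.
The state is a dict: "t": time; "joint_pos": joint angles; "qvel": joint speeds; "tau": joint torques, N m; "tcp_pos": TCP position; "eef_rot": TCP orientation; "contact_force": force on the tool from outside, world axes, zero at the start; "moment": the same for the moment, N m; "width": finger opening in mm; "finger_force": force on a finger pad.
Only numpy, scipy, OpenCV 4.12 (cv2) and the standard library are available. Lean on these libraries where they do the work, as an engineer would, in place of code of your own. Each camera call takes 0.05 s, during which the arm holds its last target. There are 200 camera calls.

## Working session

There is one attempt and no reset: what is moved stays moved. The work goes in short steps, each a Python script; the robot and the scene stay as the last script left them, time stands still between calls to the robot, and variables do not carry over. Pictures are saved under pics/ and viewed, at most 10 in all, crops included, and the job is handed in when it is done.

```bash
ls; mkdir -p pics; python3 - <<'E'
from plant import bot
import cv2,numpy as np
for n in("side","top"):
    im=bot.camera(n); cv2.imwrite(f"pics/{n}0.png",im[:,:,::-1])
    c=bot.get_calibration(n); print(n,{k:(np.round(v,4).tolist()) for k,v in c.items()})
s=bot.read_state(); print(s)
E
```

```text
pics
side {'fx': 611.0263, 'fy': 611.0263, 'cx': 315.3254, 'cy': 238.6849, 'view': [[0.9579, -0.2869, 0.0064, -473.6731], [0.1494, 0.5178, 0.8424, -139.495], [-0.245, -0.806, 0.5389, -1467.0579], [0.0, 0.0, 0.0, 1.0]]}
top {'fx': 448.9638, 'fy': 448.9638, 'cx': 317.7878, 'cy': 239.395, 'view': [[-0.0052, -0.9996, -0.0261, 21.2242], [0.9969, -0.0073, 0.0781, -501.1151], [-0.0783, -0.0256, 0.9966, -1091.2365], [0.0, 0.0, 0.0, 1.0]]}
{'t': 0.1, 'joint_pos': array([ 1.45509364e+00,  3.59328642e-01,  1.11571835e-02, -3.07185164e-04,
       -1.22410145e+00, -2.88092333e-01]), 'qvel': array([-0.0012431 , -0.00224128,  0.00114174,  0.00100502, -0.00112543,
        0.00112313]), 'tau': array([-2.46845695e-03, -5.84163237e+01,  2.93749398e+01,  7.01562837e+00,
        1.01862982e-02, -4.32853369e-05]), 'tcp_pos': array([265.07354644, 620.30101881, 225.71088606]), 'eef_rot': array([ 9.79677071e-01, -2.00579835e-01, -8.03209781e-05,  7.47984666e-04]), 'contact_force': array([1.32352462, 0.15763051, 0.03528459]), 'moment': array([-0.01511421, -0.01246531,  0.00323826]), 'finger_force': 0.0, 'width': 87.4673202996555}
```

View pics/side0.png

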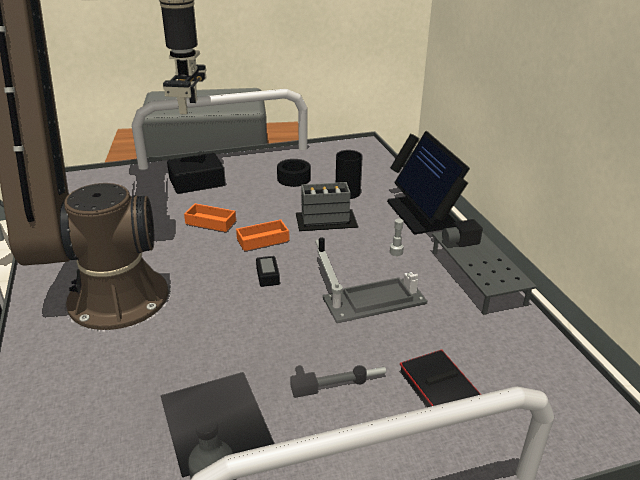

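View pics/top0.png

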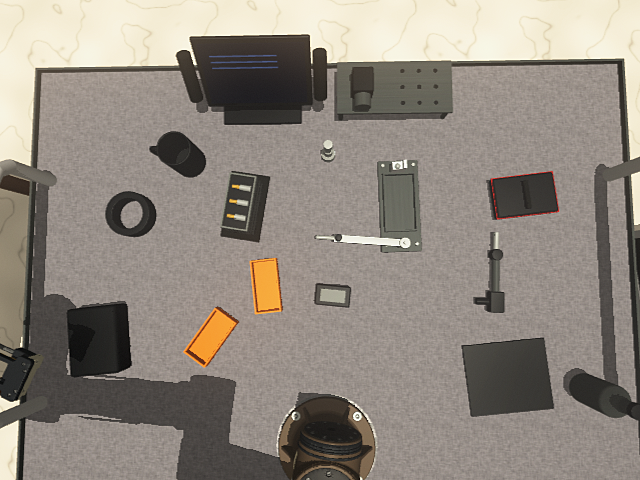

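The top view shows the pile at about (246,203), the cradle at (399,205) with its hinge at (405,243), and the open bar with its knob near (325,238). In the side view the pile is at (326,203), the cradle at (375,297) and the knob at (322,244). I'll enlarge both views.

```bash
python3 - <<'E'
import cv2,numpy as np
t=cv2.imread("pics/top0.png");s=cv2.imread("pics/side0.png")
def crop(im,x0,y0,w,h,k,n):
    c=cv2.resize(im[y0:y0+h,x0:x0+w],None,fx=k,fy=k,interpolation=cv2.INTER_CUBIC)
    c=cv2.convertScaleAbs(c,alpha=1.4,beta=10)
    for i in range(0,w,10): cv2.line(c,(i*k,0),(i*k,12 if (x0+i)%50==0 else 5),(0,255,255),1)
    for i in range(0,h,10): cv2.line(c,(0,i*k),(12 if (y0+i)%50==0 else 5,i*k),(0,255,255),1)
    cv2.imwrite(n,c)
crop(t,210,150,220,110,3,"pics/t1.png")
crop(s,290,170,150,150,4,"pics/s1.png")
E
```

```text
(no output)
```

View pics/t1.png

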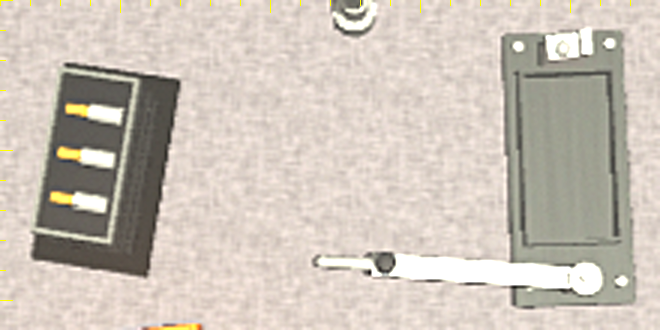

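View pics/s1.png

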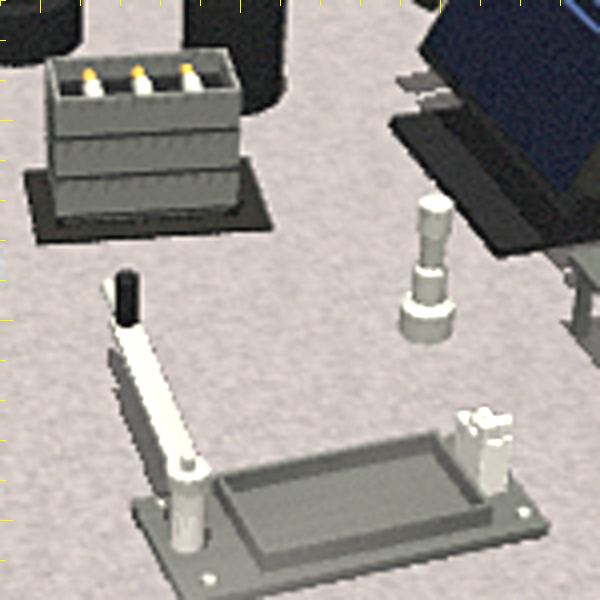

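The crops show the tray's rim corners in top px at about (232,172), (256,177), (247,231) and (222,227), and in side px at (347,182), (350,193), (302,194) and (302,185). The pocket's lip ring is centred near top (399,202) and side (378,293). The hinge pin is at top (405,242) and side (337,285). Next I triangulate these.

```bash
cat > h.py <<'E'
import numpy as np,cv2
from plant import bot
CAL={n:bot.get_calibration(n) for n in("side","top")}
F=np.diag([1,-1,-1.])
def P(n):
    c=CAL[n];K=np.array([[c["fx"],0,c["cx"]],[0,c["fy"],c["cy"]],[0,0,1]])
    return K@F@np.array(c["view"])[:3]
def proj(n,X):
    q=P(n)@np.append(X,1);return q[:2]/q[2]
def tri(t,s):
    X=cv2.triangulatePoints(P("top"),P("side"),np.array(t,float).reshape(2,1),np.array(s,float).reshape(2,1)).ravel();X=X[:3]/X[3]
    return X,np.linalg.norm(proj("top",X)-t),np.linalg.norm(proj("side",X)-s)
def onz(n,p,z):
    M=P(n);A=M[:,[0,1,3]].copy();A[:,2]+=M[:,2]*z
    q=np.linalg.solve(A,[p[0],p[1],1]);return q[:2]/q[2]
def T(x,y):return np.array([210+x/3,150+y/3])
def S(x,y):return np.array([290+x/4,170+y/4])
E
python3 - <<'E'
from h import *
np.set_printoptions(precision=1,suppress=True)
pts={'trLowxLowy':(T(110,243),S(50,96)),'trHxLy':(T(139,80),S(240,92)),'trHxHy':(T(66,66),S(230,50)),'trLxHy':(T(35,232),S(47,60)),
'plLxLy':(T(635,303),S(183,600)),'plLxHy':(T(514,306),S(133,503)),'plHxLy':(T(622,30),S(548,524)),
'lipLxHy':(T(520,245),S(215,480)),'lipLxLy':(T(621,242),S(265,552)),'lipHxLy':(T(612,70),S(492,510)),'lipHxHy':(T(515,72),S(437,435)),
'pin':(T(586,275),S(188,460)),'knobtop':(T(381,263),S(127,274)),'studtop':(T(352,11),S(434,202))}
for k,(t,s) in pts.items():
    X,a,b=tri(t,s);print(k,X,'res',round(a,2),round(b,2))
print('rim@108 top',[onz('top',pts[k][0],108) for k in pts if k[:2]=='tr'])
print('rim@108 side',[onz('side',pts[k][1],108) for k in pts if k[:2]=='tr'])
print('plate@10 top',[onz('top',p,10) for p in (T(635,303),T(514,306),T(502,33),T(622,30))])
E
```

```text
trLowxLowy [512.  178.8 110.6] res 1.14 0.51
trHxLy [641.4 157.6 105.4] res 0.01 0.01
trHxHy [653.  213.5 108.5] res 0.31 0.14
trLxHy [524.2 236.4 107.5] res 0.2 0.09
plLxLy [ 471.2 -238.8   10.1] res 0.03 0.02
plLxHy [ 471.3 -140.2    5.5] res 0.68 0.38
plHxLy [ 700.4 -233.3    9.9] res 0.11 0.06
lipLxHy [ 521.3 -144.9   15.5] res 0.72 0.4
lipLxLy [ 523.  -226.6   23.4] res 0.97 0.56
lipHxLy [ 666.6 -223.1   19.6] res 0.87 0.5
lipHxHy [ 666.2 -143.    17.9] res 0.85 0.47
pin [ 489.7 -188.9   69.2] res 0.37 0.2
knobtop [500.8 -28.6  94.8] res 0.81 0.41
studtop [707.6 -10.8 100.8] res 5.6 2.68
rim@108 top [array([514.8, 178.7]), array([640.8, 157.2]), array([652.4, 213.8]), array([523.7, 236.4])]
rim@108 side [array([511.9, 183.6]), array([639.6, 153. ]), array([653.7, 214.4]), array([524.2, 235.5])]
plate@10 top [array([ 471.3, -238.9]), array([ 469.5, -139.3]), array([ 699.3, -133. ]), array([ 700.7, -233.4])]
```

The measurements agree with what they must be:
- **Tray:** rim at z≈108 mm, sides about 130 and 58–60 mm, centre (583,197), yaw about -10°.
- **Cradle:** centre (595,-186), yaw 1.5°, with pocket, plate and hinge all agreeing.
- **Bar:** hinge to knob 160 mm (158 given), angle about 1.47 rad.

Now I grasp the tray.

```bash
cat >> h.py <<'E'
def q(a):return [np.cos(a/2),np.sin(a/2),0,0]
def st(m=''):
    s=bot.read_state();print(m,'t%.1f'%s['t'],np.round(s['tcp_pos'],1),'w%.1f'%s['width'],'ff%.1f'%s['finger_force'],'F',np.round(s['contact_force'],1))
    return s
E
python3 - <<'E'
from h import *
a=np.radians(-10)
bot.move_ptp([583,196.6,190],q(a));st('above')
bot.line_to([583,196.6,88],100);st('down')
bot.move_gripper(60,35);st('grip')
bot.line_to([583,196.6,100],40);st('up')
bot.line_to([583,196.6,185],120);st('lift')
cv2.imwrite('pics/s2.png',cv2.resize(bot.camera('side')[80:280,220:420,::-1],None,fx=3,fy=3,interpolation=cv2.INTER_CUBIC))
E
```

```text
above t2.0 [582.9 197.4 190.1] w87.7 ff0.0 F [0.5 0.8 0.8]
down t3.2 [583.4 196.9  88.7] w87.5 ff0.0 F [ 0.   0.1 -0.1]
grip t3.7 [583.6 197.3  88.6] w64.1 ff35.0 F [0.4 2.7 1.8]
up t4.2 [582.6 196.2  99.8] w63.4 ff35.0 F [ 1.2  0.8 -4.7]
lift t5.0 [582.4 196.4 184. ] w63.7 ff35.0 F [ 0.3  0.1 -4. ]
```

View pics/s2.png

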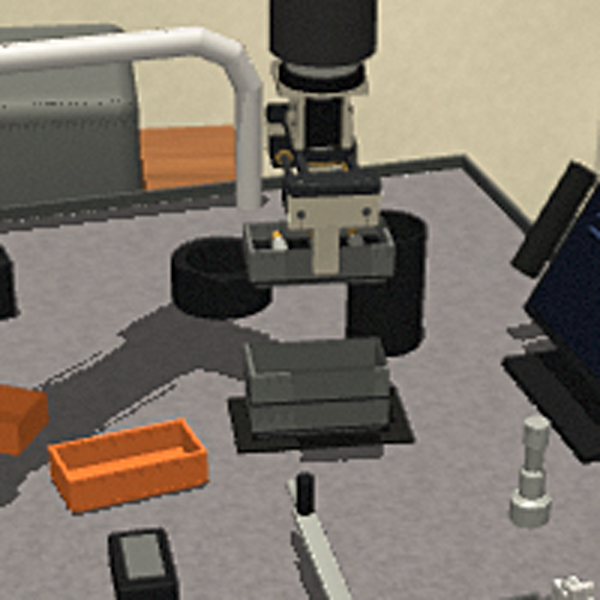

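The tray is lifted (about 4 N) and the two lower trays are still nested. In the crop the tray spans columns 245–392 and the finger sits at 325, so it may be slightly off-centre lengthways. I'll hover over the pocket and measure it there.

```bash
python3 - <<'E'
from h import *
a=0.026
bot.move_ptp([595,-186,185],q(a));st('over')
bot.line_to([595,-186,80],120);st('hover')
s=bot.camera('side');t=bot.camera('top')
cv2.imwrite('pics/side3.png',s[:,:,::-1]);cv2.imwrite('pics/top3.png',t[:,:,::-1])
A=cv2.resize(s[220:330,310:440,::-1],None,fx=5,fy=5,interpolation=cv2.INTER_CUBIC)[:, :]
B=cv2.resize(t[140:265,360:440,::-1],None,fx=4,fy=4,interpolation=cv2.INTER_CUBIC)
f=lambda c:cv2.convertScaleAbs(c,alpha=1.5,beta=10)
cv2.imwrite('pics/s3.png',f(A));cv2.imwrite('pics/t3.png',f(B))
E
```

```text
over t6.5 [ 595.3 -185.2  184.9] w63.6 ff35.0 F [ 1.3  0.5 -4.4]
hover t7.5 [ 595.7 -186.    80.8] w63.8 ff35.0 F [ 0.  -0.  -3.9]
```

View pics/s3.png

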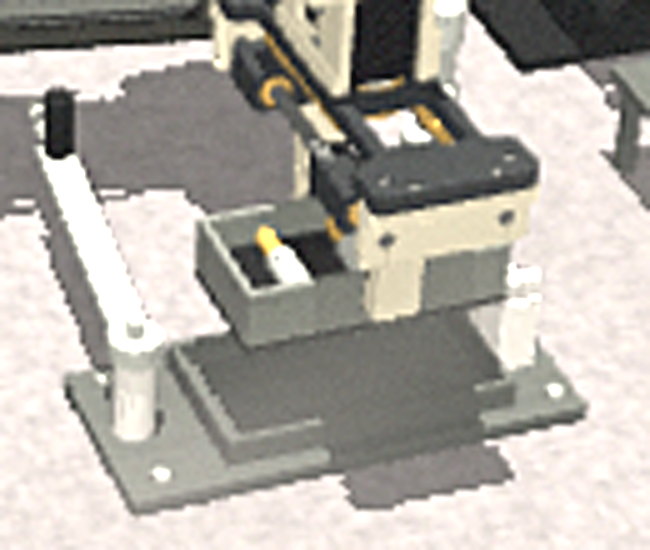

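View pics/t3.png

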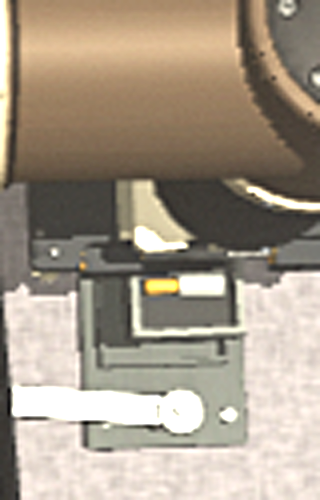

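The hovering tray's low-x end shows in the top view with rim corners at crop (133,335) and (243,331). In the side view they are at crop (246,290) and (200,222). I'll triangulate these.

```bash
python3 - <<'E'
from h import *
np.set_printoptions(precision=1,suppress=True)
T3=lambda x,y:np.array([360+x/4,140+y/4]);S3=lambda x,y:np.array([310+x/5,220+y/5])
for t,s in((T3(133,335),S3(200,222)),(T3(243,331),S3(246,290))):
    print(*tri(t,s),'top@101',onz('top',t,101),'side@101',onz('side',s,101))
print('near right side@101',onz('side',S3(507,247),101))
print('expected', [proj('side',X) for X in ([531,-156,101],[529.2,-219.7,101])],[proj('top',X) for X in ([531,-156,101],[529.2,-219.7,101])])
E
```

```text
[ 530.3 -157.6   97.6] 0.18362680040892293 0.09823002848004302 top@101 [ 529.5 -157. ] side@101 [ 528.8 -162.2]
[ 530.7 -219.3  102.1] 0.22056434914668618 0.1221805136988466 top@101 [ 531.3 -219.7] side@101 [ 531. -218.]
near right side@101 [ 657.1 -220. ]
expected [array([350. , 262.8]), array([358.7, 278.6])] [array([392.8, 223.1]), array([420.8, 223.7])]
```

The tray centre comes out at about (595,-187), well inside the 4 mm play. I lower it slowly, checking force.

```bash
python3 - <<'E'
from h import *
bot.line_to([595,-186,50],80);st()
for z in(38,33,31,29.5,28.5,27.5):
    bot.line_to([595,-186,z],20);s=st()
    if s['contact_force'][2]>6:break
bot.move_gripper(87);bot.pause(.3);st('open')
p=bot.read_state()['tcp_pos']
bot.line_to([595,-186,60],60);bot.line_to([595,-186,190],150);st('up')
# park clear of both views towards knob approach, look
bot.move_ptp([560,150,230],q(0.026))
s=bot.camera('side');t=bot.camera('top')
cv2.imwrite('pics/side4.png',s[:,:,::-1]);cv2.imwrite('pics/top4.png',t[:,:,::-1])
A=cv2.resize(s[225:325,305:435,::-1],None,fx=4,fy=4,interpolation=cv2.INTER_CUBIC)
B=cv2.resize(t[150:260,370:430,::-1],None,fx=4,fy=4,interpolation=cv2.INTER_CUBIC)
c=np.zeros((440,770,3),np.uint8);c[:400,:520]=A;c[:,530:]=B
cv2.imwrite('pics/c4.png',cv2.convertScaleAbs(c,alpha=1.5,beta=10));st('end')
E
```

```text
t8.1 [ 594.8 -186.1   49.6] w63.7 ff35.0 F [ 0.7 -0.5 -4.6]
 t8.9 [ 595.1 -186.    38. ] w63.9 ff35.0 F [-0.3 -0.1 -3.4]
 t9.3 [ 594.9 -186.    32.8] w63.8 ff35.0 F [-0.7 -0.4 -4.4]
 t9.5 [ 594.9 -186.    30.9] w63.8 ff35.0 F [-0.1  0.7 -3.8]
 t9.8 [ 594.9 -186.    29.4] w63.8 ff35.0 F [ 0.5  0.8 -4.5]
 t10.0 [ 595.2 -186.    28.6] w63.5 ff35.0 F [ 0.4 -0.8 -3.9]
 t10.3 [ 595.2 -186.    28.5] w63.2 ff35.0 F [-4.   2.4  5.2]
open t11.2 [ 595.  -186.    27.5] w86.9 ff0.0 F [-0.5 -0.   0.5]
up t12.9 [ 594.3 -185.9  188.8] w87.1 ff0.0 F [-0.7  1.   0.2]
end t14.3 [560.2 148.8 229.7] w86.8 ff0.0 F [-0.5  0.2  0.1]
```

View pics/c4.png

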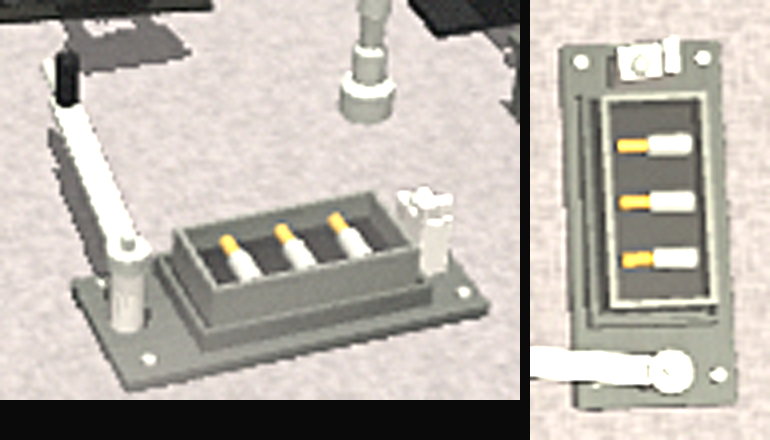

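The tray sits in the pocket with the lip visible all round and the bar still open. I check this in numbers and cage the knob, using the bar angle measured earlier.

```bash
python3 - <<'E'
from h import *
np.set_printoptions(precision=1,suppress=True)
t=lambda x,y:np.array([370+x/4,150+y/4]);s=lambda x,y:np.array([305+x/4,225+y/4])
C=[tri(a,b)[0] for a,b in((t(80,306),s(175,232)),(t(188,302),s(215,292)),(t(185,95),s(418,250)),(t(72,98),s(375,195)))]
print(np.array(C),np.mean(C,0))
H=np.array([490,-188.8]);phi=1.5017
k=H+158*np.array([np.cos(phi),np.sin(phi)]);print('knob',k)
for a in(phi,phi-np.pi):
    js=[bot.solve_ik([*(H+158*np.array([np.cos(f),np.sin(f)])),72],q(a-phi+f)) for f in(1.5,.8,0.0)]
    print(a,js)
bot.move_gripper(60)
bot.move_ptp([*k,170],q(phi));st('above')
bot.line_to([*k,72],80);st('down')
bot.move_gripper(26,10);st('cage')
E
```

```text
[[ 529.5 -157.3   43.8]
 [ 531.1 -221.6   47.1]
 [ 656.4 -221.9   50.7]
 [ 658.1 -155.    43.2]] [ 593.8 -189.    46.2]
knob [500.9 -31.2]
1.5017 [array([ 0.3,  0.2, -0.6,  0. , -0.8,  2.7]), array([ 0.2,  0.4, -0.3,  0. , -0.8,  2.2]), array([ 0. ,  0.5, -0.2,  0. , -0.9,  1.6])]
-1.639892653589793 [array([ 0.3,  0.2, -0.6,  0. , -0.8, -0.4]), array([ 0.2,  0.4, -0.3,  0. , -0.8, -1. ]), array([ 0. ,  0.5, -0.2,  0. , -0.9, -1.6])]
above t16.6 [501.2 -31.  170.2] w59.9 ff0.0 F [0.1 0.5 0.1]
down t17.9 [501.3 -31.1  72.5] w60.6 ff0.0 F [-0.  -0.2  0.4]
cage t18.7 [500.9 -31.2  72. ] w26.4 ff0.0 F [-1.   0.3 -0. ]
```

The seated rim is at z≈46–48 mm and the centre is within the play. I now sweep the knob along its arc, watching the force.

```bash
cat > sw.py <<'E'
from h import *
H=np.array([490,-188.8]);Y=0.026
def go(th,v):
    f=th+Y;bot.line_to([*(H+158*np.array([np.cos(f),np.sin(f)])),72],v,q(f))
    s=bot.read_state();F=s['contact_force'];tang=F@[-np.sin(f),np.cos(f),0];rad=F@[np.cos(f),np.sin(f),0]
    print('th%.3f t%.1f tang%.1f rad%.1f'%(th,s['t'],tang,rad),end=' | ');return tang,rad
E
python3 - <<'E'
from sw import *
for th in np.linspace(1.475,0.2,12)[1:]:
    tg,r=go(th,90)
    if abs(tg)>25 or abs(r)>25:break
else:
    for th in np.arange(0.16,-0.075,-0.015):
        tg,r=go(th,20)
        if abs(tg)>25:break
s=bot.camera('side');t=bot.camera('top')
cv2.imwrite('pics/c5.png',cv2.convertScaleAbs(cv2.resize(s[190:330,300:450,::-1],None,fx=4,fy=4,interpolation=cv2.INTER_CUBIC),alpha=1.4,beta=10));st()
E
```

```text
th1.359 t19.1 tang0.5 rad-0.5 | th1.243 t19.4 tang-0.6 rad0.4 | th1.127 t19.8 tang0.1 rad-0.3 | th1.011 t20.1 tang0.1 rad-0.3 | th0.895 t20.5 tang0.5 rad-0.6 | th0.780 t20.8 tang-0.4 rad0.4 | th0.664 t21.2 tang0.1 rad0.1 | th0.548 t21.5 tang0.4 rad0.6 | th0.432 t21.9 tang-0.1 rad0.4 | th0.316 t22.2 tang0.5 rad-0.6 | th0.200 t22.6 tang0.6 rad-0.9 | th0.160 t23.0 tang-0.8 rad1.2 | th0.145 t23.3 tang-0.7 rad0.5 | th0.130 t23.6 tang-0.6 rad-0.1 | th0.115 t23.8 tang-0.1 rad0.0 | th0.100 t24.1 tang-0.5 rad0.6 | th0.085 t24.4 tang0.1 rad-0.6 | th0.070 t24.6 tang0.1 rad-0.3 | th0.055 t24.9 tang3.0 rad-1.0 | th0.040 t25.2 tang12.0 rad-2.0 | th0.025 t25.4 tang20.4 rad-3.1 | th0.010 t25.7 tang2.7 rad-1.1 | th-0.005 t26.0 tang-0.2 rad-0.4 | th-0.020 t26.2 tang-0.4 rad-0.9 | th-0.035 t26.5 tang6.3 rad-1.1 | th-0.050 t26.8 tang15.5 rad-1.9 | th-0.065 t27.0 tang20.2 rad-3.7 |  t27.1 [ 647.5 -190.8   71.7] w29.0 ff10.0 F [-3.7 19.9  5.7]
```

The force peaked at 20 N, dropped to zero (the click), then rose again against the stop. Now I ease off, open, retreat and look.

```bash
python3 - <<'E'
from sw import *
go(-0.015,20);bot.move_gripper(60);st('open')
p=bot.read_state()['tcp_pos']
bot.line_to([p[0],p[1],190],120);bot.move_ptp([560,150,250],q(0.026));st('clear')
s=bot.camera('side');t=bot.camera('top')
A=cv2.resize(s[170:325,295:435,::-1],None,fx=3.6,fy=3.6,interpolation=cv2.INTER_CUBIC)
B=cv2.resize(t[150:260,370:430,::-1],None,fx=4,fy=4,interpolation=cv2.INTER_CUBIC)
c=np.zeros((560,770,3),np.uint8);c[:A.shape[0],:A.shape[1]]=A;c[:440,530:]=B
cv2.imwrite('pics/c6.png',cv2.convertScaleAbs(c,alpha=1.4,beta=10))
E
```

```text
th-0.015 t27.7 tang-0.2 rad0.0 | open t28.4 [ 648.  -187.1   72. ] w60.3 ff0.0 F [ 0.4 -0.2 -0.4]
clear t30.9 [560.2 149.3 249.6] w60.0 ff0.0 F [0.7 0.4 0.9]
```

View pics/c6.png

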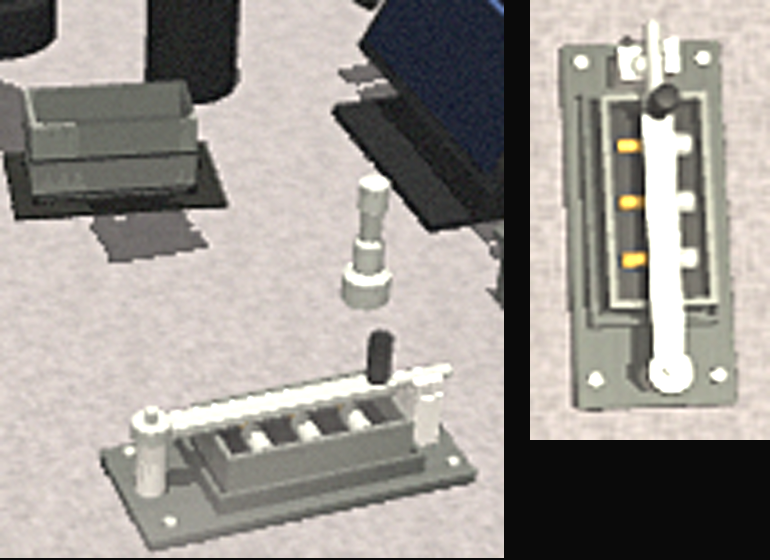

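The bar lies lengthways over the seated tray, with its tip in the catch post (crop (655,50)). The two lower trays are still nested and the arm is clear.

```bash
python3 -c "
from plant import bot
print(bot.close_job())"
```

```text
the job is handed in; nothing more can be done
None
```

The job is handed in: the top tray lies in the cradle pocket, the keeper bar clicked home against its stop, and the other two trays are still nested; no verdict was returned.

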